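# Clamp the backing bar into the leaning welding jig

## Robot

A 6-joint arm with a two-finger parallel gripper is mounted at the origin on the work surface. World frame = base frame: x ahead of the robot, y to its left, z up, the work surface at z = 0. Lengths are in mm, angles in rad, forces in N, time in s.
With the tool pointing down it reaches from about 300 to 775 mm from the base axis. Payload 14.6 kg.
Tool frame: the origin (TCP) lies at the very end of the fingers, on their centre line; the grasp point (between the pads) lies 19 mm behind it; z points along the fingers, y is the line along which they close (so a half turn about z gives the same grasp; the last joint's range is limited). The gripper opens to 94 mm and grips with 3 to 60 N. Pads are 16 mm wide; open, the fingers measure 119 mm over their backs; the gripper's body (75 mm by 177 mm) begins 78 mm behind the grasp point.
Start: joints at [-1.228, 0.3, 1.521, -0, 1.321, -0.067], TCP at [219.126, -504.453, 205.446] pointing down, gripper open.
Joint ranges: [-3.03, 3.03], [-0.79, 2.21], [0.23, 2.52], [-1.04, 4.18], [0, 3.07], [-2.55, 2.55]. Speed limits (rad/s): [2.22, 2.22, 2.57, 3.14, 3.14, 3.14].

## Interface

Orientations are given as [roll, pitch, yaw] about the fixed x, y, z axes, in that order (R = Rz(yaw) Ry(pitch) Rx(roll)).
In Python, from cell import manip, optics gives the robot as it stands.
- The arm moves only by the shell command python3 -m crank 'ROWS' [FORCE]. ROWS is JSON, a list of rows, each a list of 7 numbers: the opening in per cent of the stroke, from 0 (shut) to 100 (fully open), then the shift along the tool's x, y, z in mm, then the turn, a rotation vector about the tool's x, y, z in rad. A call has 1 to 10 rows; each row is the pose to reach, as a shift and turn from the pose commanded when the call began, along the tool's axes at that moment; what a row does not reach only later rows make up. A row lasts 1/10 s, in which the tool goes at most 50 mm and 8.59 degrees, less where a joint would pass 70% of its speed; a pose out of reach is approached as far as the arm can. A call with a gripper value outside its range is refused whole. The fingers move at their own pace and stop on an object; FORCE is the grip in N (left out, the last holds). Time passes only in rows, so rows that repeat a pose let the fingers close. It gives the time, the measured TCP pose, the force, the opening and the grip force at its end, in the units of the state.
- manip.read_state(): the state, without advancing time (a new reading comes with each control period).
- optics.camera(name): name is "side" or "top" or "wrist"; returns (picture, depth): 480x640x3 uint8, red, green, blue; 480x640 float32, mm along the optical axis (not along the pixel's ray), 0 where there is no reading.
- optics.calibration(name): a dict with "camera_matrix" (3x3 intrinsics, pixels), "R" (3x3) and "t" (3): a world point X has camera coordinates R X + t. Camera axes: x right, y down, z forward; pixel columns grow to the right and rows downward; lengths in mm; the calibration is good to about 2 mm. A picture is of the moment at which its call begins: read the wrist's pose just before it. calibration takes no time and is no camera call; for the wrist camera it gives the pose at the moment of the call.
- manip.sign_off(): hands the job in; it is judged then, once.
The state is a dict: "clock": time; "joints": joint angles; "qd": joint speeds; "effort": joint torques, N m; "eef_pos": TCP position; "eef_rot": TCP orientation; "wrist_force": force on the tool from outside, world axes, zero at the start; "moment": the same for the moment, N m; "finger_gap": finger opening in mm; "finger_force": force on a finger pad.
Only numpy, scipy, OpenCV 4.12 (cv2) and the standard library are available. Lean on these libraries where they do the work, as an engineer would, in place of code of your own. Each camera call takes 0.05 s, during which the arm holds its last target. There are 200 camera calls.

## Task

Take the longer of the two flat steel bars from the wooden rack, drop it end-down into the pocket at the foot of the leaning welding jig and let it go, so that it leans on the back plate. Then take the spring clamp off its rail and clamp bar and back plate together at the top: push it down along the bar, roughly centred, until its throat is felt against the bar's end, and let the jaws close. Leave the shorter bar and the other things where they are.

Things in the scene. Friction and masses are not known exactly. Their poses are not given: they have to be found in the camera images.
- cradle: Leaning part of the welding jig, fixed. z runs up along its steel back plate, leaning 30 degrees from vertical, its top mostly to the robot's right; x is normal to the plate, out of its upper side; y runs across. Origin: foot of the plate's upper face, mid-width, 34 mm above the bench. Plate: 6 mm thick (x -6 to 0), 70 mm wide, reaching up to z = 154 mm.
- pocket_mouth (a point): Middle of the mouth of the open-topped pocket at the plate's foot, at x 7, y 0, z 45 mm of the cradle. Pocket: x 0 to 14, y -19 to 19 mm; front lip 6 mm thick beyond x 14. A wooden packer in it raises its floor to anywhere from z = 0 to 14 mm; that height is not measured.
- plate_top (a point): Middle of the back plate's top edge, on its upper face: x 0, y 0, z 154 mm of the cradle.
- bar: The longer flat steel bar, 160 mm long, 30 mm wide, 8 mm thick, 0.2 to 0.4 kg, standing upright in one of the two identical slots of the rack. Origin: centre of its lower end; z along its length (160 mm to the upper end), x across its thickness, y across its width.
- bar_top (a point): Centre of the bar's upper end, 160 mm from its origin.
- short_bar: The shorter bar, 110 mm long, 30 x 8 mm, upright in the other slot; origin at the centre of its lower end. Stays where it is.
- rack: Fixed wooden block 80 x 170 x 60 mm (x, y, z), origin under its centre. Two slots 12 x 34 mm (x, y), 50 mm deep, at y = -42 and +42 mm, each holding one bar, 84 mm apart.
- rail: Fixed clamp rail: base 100 x 170 x 18 mm, on it an upright wooden lath 14 mm thick (x), 150 mm long (y), top at 90 mm. Origin under the centre of the base. The clamp bites the lath from above.
- clamp: Spring clamp, clothes-peg type, about 100 mm tall, 30 mm wide (y), 0.12 kg, handles up, biting the rail's lath. Origin on the pivot axis, which is its y axis; z points from jaws to handles; the jaws open along x. The frame is that of the -x half. A coil of radius 9 mm round the pivot ends the throat. Jaw pads 18 mm high, 29 to 47 mm below the pivot, parallel when 14 mm apart.
- clamp_handles (a point): Mid-plane point level with the handle ends, 52 mm above the pivot. Two flat handles, 28 mm wide (y), run up from the pivot. At 14 mm jaw gap their outer faces are 54 mm apart at the top and lean 0.18 rad each; fully squeezed (a stop, about 25 N a side) they are parallel, 36 mm apart, and the jaws about 28 mm apart.
- clamp_throat (a point): End of the clamp's throat, 9 mm below the pivot in the mid-plane: what the edge of the gripped thing meets when the clamp is fully home.
- clamp_jaw (a joint): Opening angle of the +x half of the clamp (rad): 0 = pads 14 mm apart, +0.36 fully squeezed, -0.3 shut.
- spray_can: Grey spray can, 66 mm across, 150 mm tall, bystander; origin at the centre of its base.
- screwdriver: Screwdriver lying on the bench, bystander.
- mug: White mug, 80 mm across, 90 mm tall, bystander; origin at the centre of its base.
Not all that is in view belongs to the job. Leave any blue look-alike of the bar alone.

How it is judged:
By the outcome, as a careful person would: the job done as asked, in the order asked, and still so for the second after the job is handed in, with the robot touching nothing.
It also fails if it takes over 62 s, if anything falls off the work surface, if the arm or the gripper's body presses on something with over 40 N, if the wrist force passes 120 N, or if a joint passes its speed limit or range.

## Working session

There is one attempt and no reset: what is moved stays moved. The work goes in short steps, Python scripts to look and compute and a shell command to move; the robot and the scene stay as the last step left them, time stands still between calls to the robot, and variables do not carry over. Pictures are saved under pics/ and viewed, at most 10 in all, crops included, and the job is handed in when it is done.

```bash
ls; mkdir -p pics; python3 - <<'E'
from cell import manip, optics
import cv2, numpy as np
print(manip.read_state())
ims=[]
for n in("side","top"):
    p,d=optics.camera(n); c=optics.calibration(n)
    np.savez(f"pics/{n}.npz",p=p,d=d,K=c["camera_matrix"],R=c["R"],t=c["t"])
    print(n,c)
    cv2.imwrite(f"pics/{n}.png",p[:,:,::-1])
E
```

```text
pics
{'clock': 0.0, 'joints': array([-1.22761874e+00,  3.00452100e-01,  1.52159730e+00, -1.46326078e-06,
        1.32069763e+00, -6.65928058e-02]), 'qd': array([ 0.00137215, -0.00057591, -0.00047237,  0.00036167, -0.00024038,
       -0.00094073]), 'effort': array([ 1.40397956e-04, -5.31810915e+01, -3.52736056e+01,  7.07768463e-02,
        2.42942985e-02, -9.88931151e-05]), 'eef_pos': array([ 219.02915567, -504.21257879,  204.88989362]), 'eef_rot': array([-3.14044074e+00, -7.54022494e-05,  4.09770714e-01]), 'wrist_force': array([0.38906802, 0.83261535, 0.2976124 ]), 'moment': array([-0.00732352, -0.00771496,  0.01022169]), 'finger_force': 0.0, 'finger_gap': 94.05607504715815}
side {'camera_matrix': array([[620.56393607,   0.        , 334.93535667],
       [  0.        , 620.56393607, 237.3373423 ],
       [  0.        ,   0.        ,   1.        ]]), 'R': array([[-0.81363385, -0.58130274,  0.00933173],
       [-0.31078002,  0.42131312, -0.85200413],
       [ 0.49134075, -0.69611952, -0.52345189]]), 't': array([ 442.77309807,  263.87430349, 1004.98621717])}
top {'camera_matrix': array([[477.83601742,   0.        , 320.46023553],
       [  0.        , 477.83601742, 241.91231665],
       [  0.        ,   0.        ,   1.        ]]), 'R': array([[-8.98536247e-03, -9.99959630e-01, -4.52347418e-05],
       [-9.89978399e-01,  8.90204943e-03, -1.40938008e-01],
       [ 1.40932721e-01, -1.22159767e-03, -9.90018422e-01]]), 't': array([  6.59834832, 561.24371623, 880.55174324])}
```

View pics/side.png

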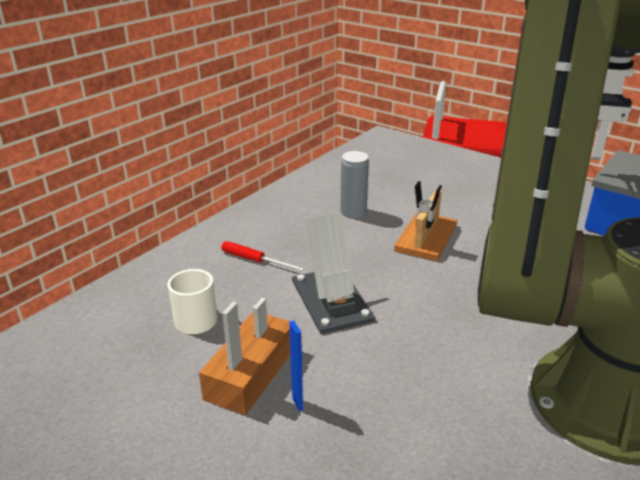

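View pics/top.png

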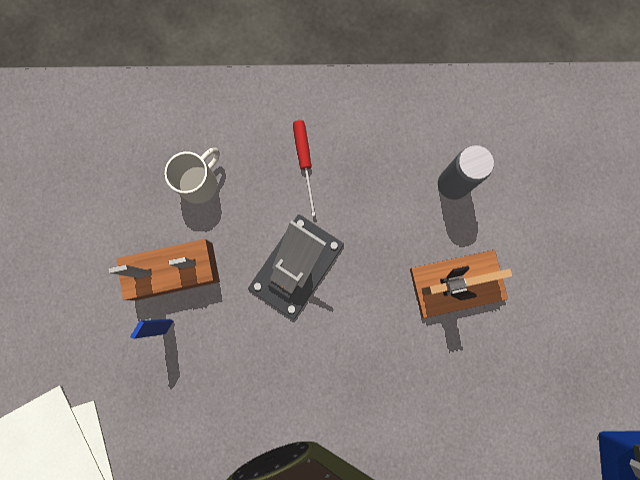

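Candidates for the bar: the grey tall bar at side (232,335) / top (128,270), the grey short one at side (261,317) / top (181,262), and the blue look-alike at side (297,365) / top (152,328). I choose the tall grey one. The cradle is at top (295,265) and the clamp at top (458,283).

```bash
cat > h.py <<'E'
import numpy as np, cv2
from scipy.spatial.transform import Rotation as Ro
def load(n):
    z=np.load(f"pics/{n}.npz"); return z["p"],z["d"],z["K"],z["R"],z["t"]
def cloud(p,d,K,R,t):
    v,u=np.mgrid[:480,:640]
    c=np.stack([(u-K[0,2])/K[0,0]*d,(v-K[1,2])/K[1,1]*d,d],-1)
    X=(c-t)@R; X[d<=0]=np.nan
    return X
def hsv(p): return cv2.cvtColor(p,cv2.COLOR_RGB2HSV)
def rect(P): # min area rect in mm
    (cx,cy),(w,h),a=cv2.minAreaRect(P[:,:2].astype(np.float32)); 
    if w<h: w,h,a=h,w,a-90
    return np.round([cx,cy,w,h,a],1) # a = direction of the long side, deg
E
python3 - <<'E'
from h import *
np.set_printoptions(precision=3,suppress=True)
T=load("top");S=load("side")
X=cloud(*T);Y=cloud(*S)
def reg(X,u0,u1,v0,v1): return X[v0:v1,u0:u1].reshape(-1,3)
def zr(P,a,b): return P[(P[:,2]>a)&(P[:,2]<b)]
Ho=hsv(T[0]); or_=(Ho[...,0]<18)&(Ho[...,1]>120)
def regm(X,M,u0,u1,v0,v1): return X[v0:v1,u0:u1][M[v0:v1,u0:u1]]
r=zr(regm(X,or_,100,225,230,305),52,66); print("rack top",rect(r),r[:,2].mean())
b=zr(reg(X,100,150,250,300),152,170); print("bar top T",rect(b),len(b),b.mean(0))
b=zr(reg(X,155,210,245,285),100,120); print("short top T",rect(b),len(b),b.mean(0))
b=zr(reg(X,120,185,300,345),100,300);print("blue",b.mean(0),b.max(0))
b=zr(reg(Y,215,245,295,372),62,175); print("bar side cloud",b.mean(0),rect(b),b.min(0),b.max(0))
b=zr(reg(Y,215,245,295,372),140,175); print(" upper",b.mean(0),rect(b)); b=zr(reg(Y,215,245,295,372),65,100); print(" lower",b.mean(0),rect(b))
l=zr(regm(X,or_,405,520,240,325),80,98); print("lath",rect(l),l[:,2].mean())
l=zr(regm(X,or_,405,520,240,325),10,25); print("railbase",rect(l),l[:,2].mean())
c=zr(reg(X,430,485,255,310),100,200); print("clamp",rect(c),c.mean(0),c.max(0))
c=zr(reg(X,430,485,255,310),140,200); print("clamp hi",rect(c),c.mean(0))
# cradle plate: side cloud ransac on region
for nm,Z,bx in(("side",Y,(305,358,212,300)),("top",X,(265,330,215,300))):
    P=reg(Z,*bx); P=zr(P,60,190); rng=np.random.default_rng(0); best=0
    for _ in range(800):
        q=P[rng.choice(len(P),3,False)]; n=np.cross(q[1]-q[0],q[2]-q[0]); 
        if np.linalg.norm(n)<1: continue
        n/=np.linalg.norm(n); n*=np.sign(n[2])
        if not .3<n[2]<.7: continue
        m=abs((P-q[0])@n)<2
        if m.sum()>best: best=m.sum();B=m
    Q=P[B]; c=Q.mean(0); n=np.linalg.svd(Q-c)[2][2]; n*=np.sign(n[2])
    z=np.array([0,0,1])-n[2]*n; z/=np.linalg.norm(z); y=np.cross(z,n)
    s=(Q-c)@np.array([n,y,z]).T
    print(nm,len(P),best,"n",n,"z",z,"c",c,"ext",np.percentile(s,[1,99],axis=0),"lean",np.degrees(np.arccos(z[2])),"topz",P[:,2].max())
im=np.hstack([cv2.resize(S[0][285:415,190:310],None,fx=3,fy=3),cv2.resize(S[0][180:310,290:430],None,fx=3,fy=3)])
cv2.imwrite("pics/crop.png",im[:,:,::-1])
E
```

```text
rack top [510.6 294.3 170.9  79.4 -78.1] 58.907708155260536
bar top T [502.3 335.   30.5   8.1 -77.8] 109 [501.92  333.482 164.755]
short top T [519.9 253.   30.1   8.5 -77.4] 99 [519.077 252.044 115.039]
blue [403.735 300.125 139.077] [417.918 311.837 162.569]
bar side cloud [498.722 338.031 119.006] [529.6 314.4 113.7  42.1 -49.1] [483.699 259.783  62.04 ] [554.365 365.437 173.852]
 upper [498.117 338.839 158.286] [500.6 336.8  32.9  11.1 -78.9]
 lower [497.552 339.339  83.072] [501.  336.4  33.1  11.4 -78.8]
lath [ 485.9 -267.3  150.    22.4  -78.1] 88.99636603714241
railbase [ 481.1 -268.   170.2   98.7  -78.1] 17.163961931978882
clamp [ 475.4 -238.4   53.8   30.5   11.8] [ 474.803 -237.403  122.537] [ 502.885 -219.81   151.594]
clamp hi [ 475.4 -238.6   53.8   28.5   12.4] [ 475.224 -237.924  147.208]
side 2557 1362 n [-0.708  0.503  0.495] z [ 0.404 -0.287  0.869] c [534.402  40.58  119.071] ext [[ -2.017 -34.12  -61.799]
 [  1.948  34.911  54.824]] lean 29.673254259860812 topz 169.54054173449006
top 1970 1559 n [-0.716  0.486  0.501] z [ 0.414 -0.281  0.865] c [535.451  39.7   118.752] ext [[ -1.798 -34.567 -65.897]
 [  1.64   34.438  56.091]] lean 30.060164338761165 topz 169.56892796756338
```

View pics/crop.png

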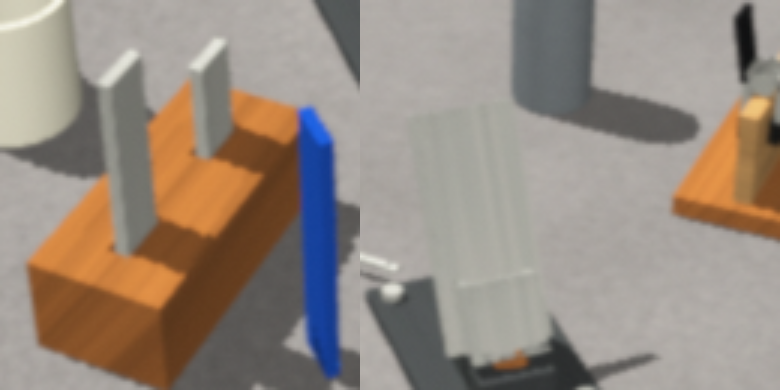

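The crop confirms it: the tall grey bar is in the left slot, the short bar in the right one, and the blue piece stands outside the rack. The jig's steel plate with its pocket is on the right. Next is a helper that gives the shift and turn to a target.

```bash
cat >> h.py <<'E'
def az(a): a=np.radians(a); return np.array([np.cos(a),np.sin(a),0])
def frame(y,z): y=np.array(y,float);z=np.array(z,float); return np.stack([np.cross(y,z),y,z],1)
DOWN=[0,0,-1]
hL=az(-34.7); CZ=.5*hL+np.array([0,0,.866]); CX=-.866*hL+np.array([0,0,.5]); CY=np.cross(CZ,CX)
CO=np.array([557.8,24.2,167.4])-154*CZ
def cr(x,y,z): return CO+x*CX+y*CY+z*CZ
R_bar=frame(az(102),DOWN); R_put=frame(-CY,-CZ); R_clamp=frame(az(12),DOWN); R_cput=frame(-CX,-CZ)
def rel(p,R):
    from cell import manip
    s=manip.read_state(); R0=Ro.from_euler("xyz",s["eef_rot"]).as_matrix()
    print("t",round(s["clock"],2),"q",np.round(s["joints"],2),"at",np.round(s["eef_pos"],1),"F",np.round(s["wrist_force"],1),"gap",round(s["finger_gap"],1))
    print("shift",np.round(R0.T@(np.array(p)-s["eef_pos"]),1),"turn",np.round(Ro.from_matrix(R0.T@R).as_rotvec(),3))
E
python3 -c "
from h import *
print(CO,CX,CY,CZ)
rel([498,334,265],R_bar)"
```

```text
[494.49490884  68.0345233   34.036     ] [-0.71197674  0.49299607  0.5       ] [-5.69254475e-01 -8.22107867e-01 -2.77555756e-17] [ 0.41107202 -0.28463976  0.866     ]
t 0.1 q [-1.23  0.3   1.52  0.    1.32 -0.07] at [ 219.1 -504.2  204.9] F [-1.3 -0.2  1.1] gap 94.3
shift [ 589.8 -657.7  -59.3] turn [-0.000e+00 -1.000e-03 -2.941e+00]
```

```bash
python3 -m crank '[[100,295,-329,-59,0,0,-1.47],[100,295,-329,-59,0,0,-1.47],[100,295,-329,-59,0,0,-1.47],[100,295,-329,-59,0,0,-1.47],[100,295,-329,-59,0,0,-1.47],[100,295,-329,-59,0,0,-1.47],[100,295,-329,-59,0,0,-1.47],[100,295,-329,-59,0,0,-1.47],[100,295,-329,-59,0,0,-1.47],[100,295,-329,-59,0,0,-1.47]]' && python3 -c "
from h import *
rel([498,334,265],R_bar)"
```

```text
clock: 1.1
eef_pos: [359.6, -81.0, 265.1]
eef_rot: [3.14, 0.0, 1.892]
wrist_force: [-0.3, -0.6, 0.1]
finger_gap: 94.0
finger_force: 0.0
t 1.1 q [-0.32 -0.17  1.88  0.    1.43 -0.64] at [359.6 -81.  265.1] F [-0.3 -0.6  0.1] gap 94.0
shift [350.1 262.4   0.5] turn [ 1.000e-03  1.000e-03 -1.459e+00]
```

```bash
python3 -m crank '[[100,350,262,0,0,0,-1.46],[100,350,262,0,0,0,-1.46],[100,350,262,0,0,0,-1.46],[100,350,262,0,0,0,-1.46],[100,350,262,0,0,0,-1.46],[100,350,262,0,0,0,-1.46],[100,350,262,0,0,0,-1.46],[100,350,262,0,0,0,-1.46],[100,350,262,0,0,0,-1.46],[100,350,262,0,0,0,-1.46]]' && python3 - <<'E'
from h import *
from cell import optics
rel([498,334,265],R_bar)
c=optics.calibration("wrist");p,d=optics.camera("wrist")
np.savez("pics/w1.npz",p=p,d=d,K=c["camera_matrix"],R=c["R"],t=c["t"])
cv2.imwrite("pics/w1.png",p[:,:,::-1])
X=cloud(*load("w1")).reshape(-1,3)
for nm,c0,a,b in(("bar",(502,335),160,185),("short",(519,252),112,130)):
    m=(X[:,2]>a)&(X[:,2]<b)&(np.hypot(X[:,0]-c0[0],X[:,1]-c0[1])<30)
    P=X[m]; print(nm,m.sum(),rect(P) if m.sum()>5 else"",P.mean(0))
E
```

```text
clock: 2.1
eef_pos: [501.8, 331.3, 262.5]
eef_rot: [-3.141, -0.002, -2.934]
wrist_force: [0.2, -1.4, -0.5]
finger_gap: 93.9
finger_force: 0.0
t 2.1 q [ 0.52  0.38  1.28  0.    1.48 -1.26] at [501.8 331.3 262.5] F [ 0.2 -1.4 -0.5] gap 93.9
shift [ 3.1  3.4 -2.5] turn [-0.    -0.002 -0.002]
bar 649 [501.  335.7  29.6   8.  -77.7] [500.34041924 335.50990392 168.49323519]
short 467 [518.5 253.5  30.3   8.3 -78. ] [517.89277715 253.80778134 118.89470049]
```

View pics/w1.png

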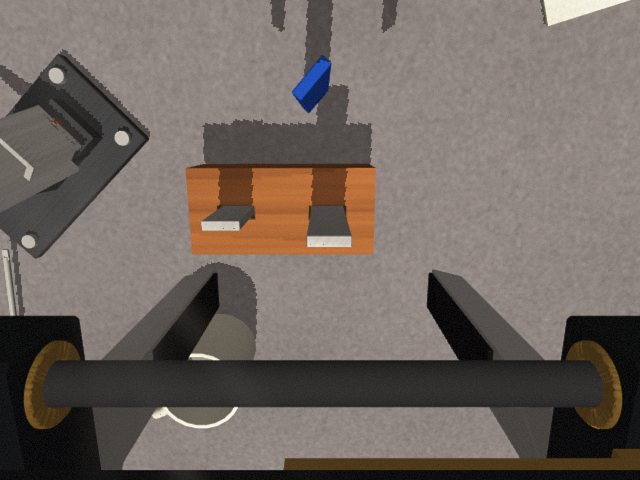

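The wrist view shows the bar's top at (329,241), centred between the fingers, and the short bar at (221,225). Next I descend with a 4 mm offset toward the robot.

```bash
python3 -c "
from h import *
rel([497.1,334.8,135],R_bar)"
```

```text
t 2.15 q [ 0.52  0.38  1.28  0.    1.48 -1.26] at [501.6 329.6 262.8] F [-0.4 -0.7 -0.6] gap 94.0
shift [  3.    6.1 127.8] turn [-0.001 -0.002  0.003]
```

```bash
python3 -m crank '[[100,4,5,45,0,0,0],[100,4,5,90,0,0,0],[100,4,5,127,0,0,0],[100,4,5,127,0,0,0],[30,4,5,127,0,0,0],[0,4,5,127,0,0,0],[0,4,5,127,0,0,0],[0,4,5,127,0,0,0],[0,4,5,127,0,0,0],[0,4,5,127,0,0,0]]' 60; python3 -c "
from h import *
rel(cr(7,0,250-16),R_put)"
```

```text
clock: 3.15
eef_pos: [496.9, 332.1, 137.8]
eef_rot: [3.141, 0.0, -2.943]
wrist_force: [-0.7, -0.5, -0.1]
finger_gap: 49.5
finger_force: 0.0
t 3.15 q [ 0.53  0.46  1.46 -0.    1.22 -1.24] at [496.9 332.1 137.8] F [-0.7 -0.5 -0.1] gap 49.5
shift [ -22.6 -338.3 -102.5] turn [-0.21   0.495  0.785]
```

```bash
python3 -m crank '[[0,0,2,1,0,0,0],[0,0,2,1,0,0,0],[0,0,2,1,0,0,0],[0,0,2,1,0,0,0],[0,0,2,1,0,0,0],[0,0,2,1,0,0,0],[0,0,2,1,0,0,0]]' 60; python3 -c "
from h import *
rel(cr(11,0,126+70),R_put)"
```

```text
clock: 3.85
eef_pos: [496.4, 334.0, 136.3]
eef_rot: [-3.141, -0.0, -2.943]
wrist_force: [0.0, -0.0, -2.1]
finger_gap: 29.5
finger_force: 60.0
t 3.85 q [ 0.53  0.47  1.46 -0.    1.22 -1.24] at [496.4 334.  136.3] F [ 0.  -0.  -2.1] gap 29.5
shift [  -7.1 -324.1  -72.9] turn [-0.211  0.495  0.785]
```

```bash
python3 -m crank '[[0,0,0,-40,0,0,0],[0,0,0,-80,0,0,0],[0,0,0,-120,0,0,0],[0,0,0,-160,0,0,0],[0,0,0,-160,0,0,0]]' 60; python3 -c "
from h import *
rel(cr(11,0,126+130),R_put)"
```

```text
clock: 4.35
eef_pos: [497.5, 334.5, 302.2]
eef_rot: [3.139, 0.008, -2.943]
wrist_force: [-0.2, 0.3, -1.7]
finger_gap: 29.4
finger_force: 60.0
t 4.35 q [ 0.53  0.36  1.22 -0.    1.55 -1.24] at [497.5 334.5 302.2] F [-0.2  0.3 -1.7] gap 29.4
shift [ -26.5 -346.1   40.3] turn [-0.205  0.502  0.787]
```

```bash
python3 -m crank '[[0,-3,-35,0,-0.02,0.05,0.08],[0,-5,-70,0,-0.04,0.1,0.16],[0,-8,-105,0,-0.06,0.15,0.24],[0,-11,-140,5,-0.08,0.2,0.31],[0,-13,-175,10,-0.1,0.25,0.39],[0,-16,-210,16,-0.12,0.3,0.47],[0,-19,-245,22,-0.145,0.35,0.55],[0,-22,-280,28,-0.165,0.4,0.63],[0,-24,-315,34,-0.185,0.45,0.71],[0,-27,-346,40,-0.205,0.5,0.785]]' 60 && python3 -m crank '[[0,0,0,0,0,0,0],[0,0,0,0,0,0,0],[0,0,0,0,0,0,0]]' ; python3 - <<'E'
from h import *
from cell import optics,manip
rel(cr(11,0,126+60),R_put)
for n in("side","top","wrist"):
    c=optics.calibration(n);p,d=optics.camera(n)
    np.savez(f"pics/{n}2.npz",p=p,d=d,K=c["camera_matrix"],R=c["R"],t=c["t"])
s=manip.read_state();R0=Ro.from_euler("xyz",s["eef_rot"]).as_matrix()
# bar in the tool frame / cradle frame
for n in("side2","top2","wrist2"):
    X=cloud(*load(n)); L=(X-CO)@np.stack([CX,CY,CZ],1)
    P=L.reshape(-1,3); m=(abs(P[:,1])<22)&(P[:,0]>-15)&(P[:,0]<30)&(P[:,2]>162)&(P[:,2]<245)
    P=P[m]; print(n,m.sum())
    for a in range(162,245,14):
        q=P[(P[:,2]>=a)&(P[:,2]<a+14)]
        if len(q)>5: print(a,len(q),np.round(np.median(q,0),1),np.round(np.percentile(q,[3,97],axis=0)[:,:2],1).tolist())
    # bottom end
    P=L.reshape(-1,3);m=(abs(P[:,1])<22)&(P[:,0]>2)&(P[:,0]<20)&(P[:,2]>90)&(P[:,2]<180)
    if m.sum(): print(" low end",np.percentile(P[m][:,2],[1,5]))
im=np.vstack([load("side2")[0][100:330,200:440],load("top2")[0][150:380,200:440]])
im=np.hstack([cv2.resize(load("side2")[0][110:330,240:440],None,fx=2,fy=2),cv2.resize(load("top2")[0][130:350,220:420],None,fx=2,fy=2)])
cv2.imwrite("pics/c2.png",im[:,:,::-1])
E
```

```text
clock: 5.35
eef_pos: [591.1, -1.6, 254.9]
eef_rot: [-3.132, -0.53, 2.529]
wrist_force: [-3.7, 6.0, -0.9]
finger_gap: 29.3
finger_force: 60.0
clock: 5.65
eef_pos: [591.0, 1.3, 256.5]
eef_rot: [-3.135, -0.525, 2.536]
wrist_force: [-0.9, 0.3, -3.4]
finger_gap: 29.7
finger_force: 60.0
t 5.65 q [-0.16  0.67  0.96  0.23  1.99 -1.08] at [591.    1.3 256.5] F [-0.9  0.3 -3.4] gap 29.7
shift [ 1.3  0.4 65.3] turn [-0.007 -0.001  0.   ]
side2 721
162 122 [ 11.2  -0.9 169. ] [[6.4, -14.8], [15.8, 14.3]]
176 120 [ 10.8  -0.7 182.9] [[5.9, -14.3], [14.5, 13.7]]
190 123 [ 10.7  -1.1 197. ] [[6.2, -14.7], [14.3, 14.4]]
204 120 [ 10.1  -0.3 211. ] [[4.7, -14.4], [14.9, 14.3]]
218 121 [ 10.2  -1.2 224.8] [[5.2, -14.9], [14.0, 14.0]]
232 115 [ 10.2  -1.1 238.5] [[6.2, -14.9], [14.9, 14.0]]
 low end [91.95509043 98.43397487]
top2 0
wrist2 2545
162 275 [ 11.4   0.2 169.4] [[11.0, -13.5], [11.9, 14.3]]
176 319 [1.110e+01 1.000e-01 1.834e+02] [[10.6, -13.6], [11.6, 14.1]]
190 369 [1.080e+01 1.000e-01 1.971e+02] [[10.3, -13.7], [11.2, 14.0]]
204 448 [ 1.050e+01 -1.000e-01  2.113e+02] [[10.0, -13.8], [11.0, 14.1]]
218 529 [ 1.020e+01 -1.000e-01  2.254e+02] [[9.6, -13.8], [10.7, 14.0]]
232 605 [  9.9   0.3 238.9] [[9.3, -13.7], [10.5, 14.0]]
 low end [126.60928755 129.29347223]
```

View pics/c2.png

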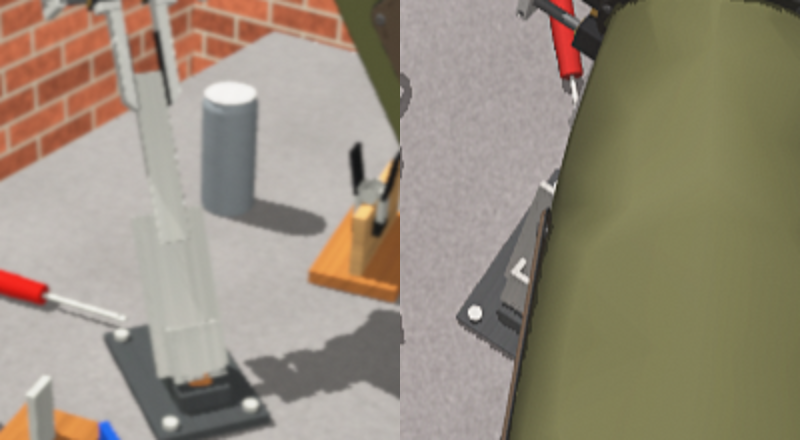

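The bar hangs aligned above the plate, tilted about 1° with its foot outward. I correct that and descend into the mouth.

```bash
python3 -m crank '[[0,1,0,15,0,-0.02,0],[0,1,0,35,0,-0.02,0],[0,1,0,55,0,-0.02,0],[0,1,0,70,0,-0.02,0],[0,1,0,78,0,-0.02,0],[0,1,0,86,0,-0.02,0],[0,1,0,94,0,-0.02,0],[0,1,0,98,0,-0.02,0],[0,1,0,98,0,-0.02,0]]' 60;  python3 - <<'E'
from h import *
from cell import optics,manip
rel(cr(11,0,126),R_put)
c=optics.calibration("wrist");p,d=optics.camera("wrist")
np.savez("pics/w3.npz",p=p,d=d,K=c["camera_matrix"],R=c["R"],t=c["t"])
X=cloud(*load("w3")); P=((X-CO)@np.stack([CX,CY,CZ],1)).reshape(-1,3)
for a in range(20,190,14):
    m=(abs(P[:,1])<14)&(P[:,0]>-4)&(P[:,0]<25)&(P[:,2]>=a)&(P[:,2]<a+14)
    if m.sum()>5: print(a,m.sum(),np.round(np.median(P[m],0),1),np.round(np.percentile(P[m],[3,97],axis=0)[:,:2],1).tolist())
for y0 in(-32,20):
    m=(P[:,1]>y0)&(P[:,1]<y0+12)&(abs(P[:,0])<5)&(P[:,2]>60)&(P[:,2]<150); print("plate",m.sum(),np.median(P[m],0))
E
```

```text
clock: 6.7
eef_pos: [549.4, 28.2, 172.0]
eef_rot: [-3.134, -0.506, 2.534]
wrist_force: [0.6, -0.1, -1.7]
finger_gap: 29.6
finger_force: 60.0
t 6.7 q [-0.12  0.6   1.25  0.22  1.75 -1.1 ] at [549.4  28.2 172. ] F [ 0.6 -0.1 -1.7] gap 29.6
shift [ 1.2  1.7 27.4] turn [-0.007  0.017 -0.002]
20 214 [20.5  0.6 29.3] [[10.1, -12.7], [20.8, 13.1]]
34 639 [17.  -0.1 43.8] [[10.1, -12.6], [20.7, 13.1]]
48 219 [10.3  1.3 55.2] [[10.0, -11.7], [10.7, 13.2]]
62 231 [10.3 -0.1 69.4] [[9.9, -12.1], [10.7, 13.1]]
76 288 [10.2  0.6 83.4] [[9.8, -11.9], [10.6, 13.1]]
90 332 [10.1  0.6 97.3] [[9.7, -12.0], [10.5, 13.1]]
104 396 [ 10.1   0.5 111.4] [[9.7, -12.1], [10.6, 13.3]]
118 473 [ 10.    0.5 125.3] [[9.6, -12.1], [10.5, 13.1]]
132 576 [ 10.    0.5 139.4] [[9.5, -12.2], [10.4, 13.1]]
146 741 [9.900e+00 1.000e-01 1.535e+02] [[9.4, -13.1], [13.8, 13.2]]
160 981 [  9.9  -1.1 167.2] [[9.3, -13.3], [17.8, 13.2]]
174 2423 [  9.1  -0.3 185.8] [[2.6, -13.3], [12.6, 13.2]]
188 219 [ 12.3 -13.4 195.3] [[3.6, -13.9], [19.2, -1.6]]
plate 408 [  0.76507762 -26.54285146  83.99090663]
plate 375 [ 0.35942709 25.91351015 82.20155485]
```

The bar's foot is inside the pocket mouth, aligned and free. Now I feel for the floor.

```bash
for z in 1; do python3 -m crank '[[0,0,0,3,0,0,0],[0,0,0,6,0,0,0],[0,0,0,9,0,0,0],[0,0,0,12,0,0,0],[0,0,0,12,0,0,0]]' 60; done; python3 -c "
from h import *
rel(cr(11,0,126),R_put)"
```

```text
clock: 7.25
eef_pos: [544.4, 31.5, 161.4]
eef_rot: [-3.134, -0.507, 2.534]
wrist_force: [-1.4, 1.8, -2.3]
finger_gap: 29.7
finger_force: 60.6
t 7.25 q [-0.12  0.6   1.28  0.23  1.72 -1.1 ] at [544.4  31.5 161.4] F [-1.4  1.8 -2.3] gap 29.7
shift [ 1.2  1.7 15.2] turn [-0.007  0.017 -0.002]
```

```bash
python3 -m crank '[[0,0,0,2,0,0,0],[0,0,0,3,0,0,0],[0,0,0,3,0,0,0]]' 60; python3 -c "
from h import *
rel(cr(11,0,126),R_put)"
```

```text
clock: 7.55
eef_pos: [543.4, 32.3, 159.1]
eef_rot: [-3.134, -0.506, 2.534]
wrist_force: [-2.1, 1.3, -2.0]
finger_gap: 29.5
finger_force: 61.1
t 7.55 q [-0.12  0.6   1.28  0.23  1.71 -1.1 ] at [543.4  32.3 159.1] F [-2.1  1.3 -2. ] gap 29.5
shift [ 1.2  1.6 12.6] turn [-0.006  0.017 -0.002]
```

```bash
python3 -m crank '[[0,0,0,2,0,0,0],[0,0,0,3,0,0,0],[0,0,0,3,0,0,0]]' 60; python3 -m crank '[[0,0,0,2,0,0,0],[0,0,0,2,0,0,0]]' 60;python3 -c "
from h import *
rel(cr(11,0,126),R_put)"
```

```text
clock: 7.85
eef_pos: [542.2, 33.1, 156.4]
eef_rot: [-3.134, -0.506, 2.534]
wrist_force: [-2.3, 2.4, 0.1]
finger_gap: 29.4
finger_force: 61.7
clock: 8.05
eef_pos: [541.6, 33.6, 155.1]
eef_rot: [-3.135, -0.506, 2.534]
wrist_force: [-1.1, 1.0, 4.5]
finger_gap: 29.7
finger_force: 62.1
t 8.05 q [-0.12  0.6   1.29  0.23  1.7  -1.1 ] at [541.6  33.6 155.1] F [-1.1  1.   4.5] gap 29.7
shift [1.2 1.6 8. ] turn [-0.006  0.018 -0.002]
```

Contact with the floor is felt at about z = 8 mm of the cradle. I release the bar and back out along it.

```bash
python3 -m crank '[[33,0,0,0,0,0,0],[60,0,0,0,0,0,0],[100,0,0,0,0,0,0],[100,0,0,0,0,0,0],[100,0,0,0,0,0,0],[100,0,0,-5,0,0,0],[100,0,0,-20,0,0,0],[100,0,0,-60,0,0,0],[100,0,0,-100,0,0,0],[100,0,0,-110,0,0,0]]'; python3 - <<'E'
from h import *
from cell import optics,manip
rel([475.5,-238.4,215],R_clamp)
c=optics.calibration("wrist");p,d=optics.camera("wrist")
np.savez("pics/w4.npz",p=p,d=d,K=c["camera_matrix"],R=c["R"],t=c["t"])
cv2.imwrite("pics/w4.png",p[:,:,::-1])
X=cloud(*load("w4")); P=((X-CO)@np.stack([CX,CY,CZ],1)).reshape(-1,3)
for a in range(20,190,14):
    m=(abs(P[:,1])<20)&(P[:,0]>3)&(P[:,0]<25)&(P[:,2]>=a)&(P[:,2]<a+14)
    if m.sum()>5: print(a,m.sum(),np.round(np.median(P[m],0),1),np.round(np.percentile(P[m],[3,97],axis=0),1).tolist())
for y0 in(-32,20):
    m=(P[:,1]>y0)&(P[:,1]<y0+12)&(abs(P[:,0])<5)&(P[:,2]>60)&(P[:,2]<160); print("plate",m.sum(),np.median(P[m],0),np.percentile(P[m][:,2],99))
m=(abs(P[:,0])<3)&(P[:,2]>60)&(P[:,2]<140);print("plate y",np.percentile(P[m][:,1],[1,99]))
E
```

```text
clock: 9.05
eef_pos: [587.6, 2.6, 254.2]
eef_rot: [-3.137, -0.501, 2.534]
wrist_force: [0.0, 0.5, -0.6]
finger_gap: 93.9
finger_force: 0.0
t 9.05 q [-0.15  0.64  0.99  0.22  1.96 -1.08] at [587.6   2.6 254.2] F [ 0.   0.5 -0.6] gap 93.9
shift [ -58.8 -261.8   13.8] turn [-0.193 -0.475  0.739]
20 191 [10.   0.3 26.7] [[8.8, -17.9, 20.7], [20.8, 17.8, 33.2]]
34 520 [16.8 -1.5 43.9] [[7.9, -19.7, 34.7], [20.7, 18.4, 45.9]]
48 105 [ 9.4  2.9 54.9] [[9.1, -11.9, 49.2], [9.7, 15.6, 61.0]]
62 130 [ 9.3  1.2 69.7] [[9.0, -11.9, 62.6], [9.6, 15.6, 75.7]]
76 131 [ 9.1  1.9 83.4] [[8.8, -12.1, 77.2], [9.5, 15.4, 89.9]]
90 148 [ 9.   2.3 97.3] [[8.7, -11.7, 90.2], [9.4, 15.6, 103.8]]
104 173 [  8.9   1.  111.1] [[8.4, -12.5, 104.2], [9.2, 15.4, 117.6]]
118 196 [  8.8   1.8 125.4] [[8.4, -12.1, 118.8], [9.1, 15.5, 131.7]]
132 216 [  8.7   1.7 139.3] [[8.2, -12.4, 132.9], [9.0, 15.3, 145.3]]
146 263 [  8.5   1.6 153.3] [[8.2, -12.4, 146.6], [8.8, 15.3, 159.5]]
160 535 [  6.8   1.5 167.2] [[3.2, -12.4, 161.0], [8.7, 15.5, 168.7]]
plate 631 [  0.7115649  -25.98068022 127.72475462] 154.2696583124479
plate 616 [  0.27574827  26.03993348 128.23749871] 154.4957470806879
plate y [-231.60021114   35.32027528]
```

View pics/w4.png

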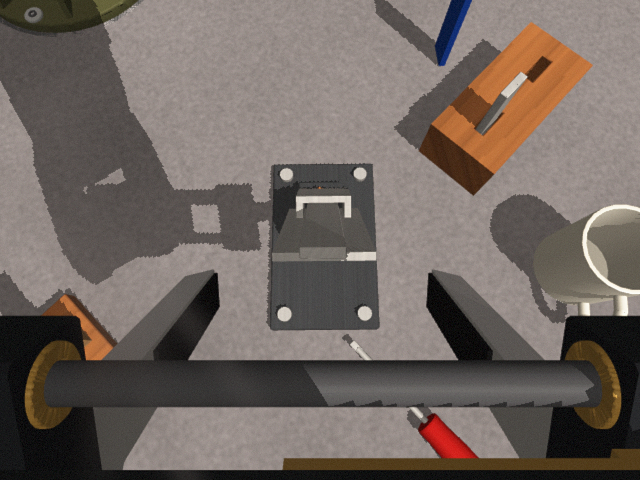

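The wrist view shows the bar standing in the pocket and leaning on the plate, with its upper end at about (322,250). The short bar is still in the rack at (500,100). Next, the clamp.

```bash
python3 -m crank '[[100,-6,-26,-3,-0.02,-0.05,0.07],[100,-12,-52,-3,-0.04,-0.1,0.15],[100,-20,-90,0,-0.08,-0.19,0.3],[100,-29,-130,0,-0.1,-0.24,0.37],[100,-40,-180,0,-0.13,-0.33,0.5],[100,-50,-220,0,-0.16,-0.4,0.62],[100,-59,-262,0,-0.193,-0.475,0.739],[100,-59,-262,0,-0.193,-0.475,0.739],[100,-59,-262,0,-0.193,-0.475,0.739],[100,-59,-262,0,-0.193,-0.475,0.739]]'; python3 - <<'E'
from h import *
from cell import optics,manip
rel([475.5,-238.4,115],R_clamp)
c=optics.calibration("wrist");p,d=optics.camera("wrist")
np.savez("pics/w5.npz",p=p,d=d,K=c["camera_matrix"],R=c["R"],t=c["t"])
cv2.imwrite("pics/w5.png",p[:,:,::-1])
X=cloud(*load("w5"));P=X.reshape(-1,3); near=np.hypot(P[:,0]-475,P[:,1]+238)<45
for a,b in((140,160),(120,140),(100,120)):
    Q=P[near&(P[:,2]>a)&(P[:,2]<b)]
    if len(Q)>5: print(a,len(Q),rect(Q),Q.max(0))
H=hsv(p); o=(H[...,0]<22)&(H[...,1]>70); Q=X[o]; 
Q=Q[(Q[:,2]>84)&(Q[:,2]<96)&(np.hypot(Q[:,0]-486,Q[:,1]+267)<90)]; print("lath",len(Q),rect(Q),np.median(Q,0))
E
```

```text
clock: 10.1
eef_pos: [479.7, -240.6, 223.7]
eef_rot: [-3.136, -0.003, 1.783]
wrist_force: [0.1, -0.2, -0.3]
finger_gap: 94.0
finger_force: 0.0
t 10.1 q [-0.53  0.26  1.53 -0.    1.36 -0.74] at [ 479.7 -240.6  223.7] F [ 0.1 -0.2 -0.3] gap 94.0
shift [  2.7  -3.  108.7] turn [-0.006 -0.003  0.003]
140 1142 [ 473.7 -238.7   53.8   27.9   11.5] [ 502.15721785 -220.05059378  151.58573489]
120 695 [ 474.1 -239.    48.4   28.3   11.7] [ 495.42261731 -220.48255556  139.98861241]
100 1796 [ 473.8 -239.1   41.    30.4   11.7] [ 491.48295871 -221.26451054  119.99323018]
lath 2607 [ 484.3 -267.7  150.4   22.5  -78.3] [ 482.32742997 -281.18784624   89.61864376]
```

View pics/w5.png

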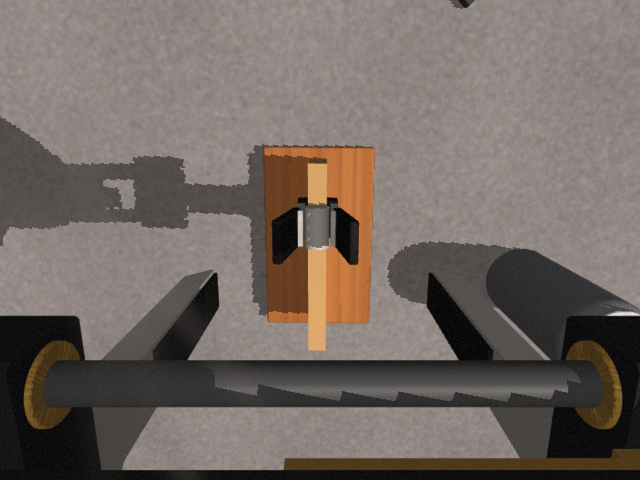

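The clamp's handles are at (288,240) and (346,240), midway between the fingers, and the can is clear on the right. Next I descend and squeeze.

```bash
python3 -m crank '[[100,2.5,-4.7,40,-0.005,0,0],[100,2.5,-4.7,75,-0.005,0,0],[100,2.5,-4.7,95,-0.005,0,0],[100,2.5,-4.7,107,-0.005,0,0],[70,2.5,-4.7,107,-0.005,0,0],[40,2.5,-4.7,107,-0.005,0,0],[20,2.5,-4.7,107,-0.005,0,0],[0,2.5,-4.7,107,-0.005,0,0],[0,2.5,-4.7,107,-0.005,0,0],[0,2.5,-4.7,107,-0.005,0,0]]' 60;  python3 -m crank '[[0,0,0,0,0,0,0],[0,0,0,0,0,0,0],[0,0,0,0,0,0,0],[0,0,0,0,0,0,0]]' 60
```

```text
clock: 11.15
eef_pos: [473.8, -239.8, 117.5]
eef_rot: [3.141, -0.002, 1.781]
wrist_force: [0.1, -0.3, -1.6]
finger_gap: 49.7
finger_force: 16.3
clock: 11.55
eef_pos: [474.8, -240.2, 119.5]
eef_rot: [3.139, 0.0, 1.781]
wrist_force: [-2.0, 3.4, 20.9]
finger_gap: 34.9
finger_force: 60.0
```

```bash
python3 -m crank '[[0,0,0,-4,0,0,0],[0,0,0,-12,0,0,0],[0,0,0,-30,0,0,0],[0,0,0,-60,0,0,0],[0,0,0,-100,0,0,0],[0,0,0,-140,0,0,0],[0,0,0,-180,0,0,0],[0,0,0,-180,0,0,0],[0,0,0,-180,0,0,0]]' 60; python3 - <<'E'
from h import *
from cell import optics,manip
s=manip.read_state(); R0=Ro.from_euler("xyz",s["eef_rot"]).as_matrix()
im=[]
for n in("wrist","side"):
    c=optics.calibration(n);p,d=optics.camera(n)
    np.savez(f"pics/{n}6.npz",p=p,d=d,K=c["camera_matrix"],R=c["R"],t=c["t"])
    X=cloud(*load(n+"6")); L=((X-s["eef_pos"])@R0); P=L.reshape(-1,3)
    # fingers end at z=0; beyond is clamp only
    for a in range(-40,80,8):
        m=(np.abs(P[:,0])<25)&(abs(P[:,1])<30)&(P[:,2]>=a)&(P[:,2]<a+8)
        if m.sum()>8: print(n,a,m.sum(),np.round(np.percentile(P[m],[3,50,97],axis=0)[:,:2],1).T.tolist())
    q=c["R"]@s["eef_pos"]+c["t"]; k=c["camera_matrix"]@q; u,v=(k[:2]/k[2]).astype(int); print(n,u,v)
    u=np.clip(u,80,560);v=np.clip(v,80,400)
    im.append(cv2.resize(p[v-80:v+80,u-80:u+80],(400,400)))
cv2.imwrite("pics/c6.png",np.hstack(im)[:,:,::-1])
rel(cr(1.5,1.5,290),R_cput)
E
```

```text
clock: 12.45
eef_pos: [473.6, -240.2, 297.2]
eef_rot: [-3.141, -0.002, 1.781]
wrist_force: [-0.4, -0.1, -1.4]
finger_gap: 35.1
finger_force: 60.0
wrist -40 846 [[-6.1, 9.4, 10.0], [-28.8, -0.3, 28.2]]
wrist -32 2891 [[-11.4, 5.6, 14.8], [-25.6, -12.1, 24.7]]
wrist -24 729 [[-9.0, 9.7, 15.1], [-28.5, 11.7, 28.0]]
wrist -16 640 [[-8.5, 9.7, 15.2], [-28.3, -12.1, 27.8]]
wrist -8 444 [[-8.8, 9.8, 15.2], [-25.1, -12.1, 24.7]]
wrist 0 243 [[-10.6, 14.1, 15.2], [-16.8, 11.7, 16.8]]
wrist 8 2772 [[-12.5, 2.5, 15.5], [-12.1, -0.1, 11.7]]
wrist 16 604 [[-12.4, 11.8, 16.3], [-14.5, -0.8, 13.2]]
wrist 24 169 [[13.7, 14.3, 16.3], [-17.3, 0.4, 17.1]]
wrist 32 106 [[11.5, 14.1, 14.5], [-19.7, -13.1, 18.8]]
wrist 40 217 [[8.1, 14.2, 16.3], [-20.9, 12.1, 20.8]]
wrist 48 234 [[3.9, 15.5, 16.5], [-22.1, 12.1, 22.1]]
wrist 56 171 [[-1.2, 16.1, 16.5], [-24.2, -15.3, 23.6]]
wrist 64 11 [[6.1, 16.0, 16.2], [-24.4, 16.4, 24.0]]
wrist 323 290
side -40 51 [[-5.6, 9.8, 14.2], [-29.4, 17.0, 27.5]]
side -32 101 [[-8.4, 9.2, 17.3], [-29.8, 11.4, 26.8]]
side -24 76 [[-9.3, 10.3, 17.4], [-28.7, 11.2, 27.4]]
side -16 86 [[-7.4, 11.1, 17.4], [-29.2, -0.9, 27.8]]
side -8 62 [[-6.8, 11.6, 18.2], [-25.3, 11.0, 24.2]]
side 0 42 [[-10.1, 14.0, 18.1], [-19.1, 11.2, 16.6]]
side 8 102 [[-9.4, 10.7, 19.0], [-18.5, -0.9, 14.5]]
side 16 72 [[-8.6, 15.4, 19.1], [-18.7, -2.3, 14.8]]
side 24 62 [[-5.4, 14.5, 18.4], [-18.6, -6.6, 15.9]]
side 32 44 [[-9.1, 12.0, 19.0], [-20.6, -15.3, 17.4]]
side 40 49 [[-9.0, 11.7, 18.2], [-22.3, -16.2, 19.6]]
side 48 65 [[-13.8, 13.8, 20.1], [-22.9, -13.1, 19.9]]
side 56 55 [[-10.0, 14.4, 20.4], [-24.4, -17.1, 21.4]]
side 64 15 [[-7.1, 14.8, 18.4], [-24.3, 14.7, 21.4]]
side 434 119
t 12.55 q [-0.54  0.21  1.43  0.    1.51 -0.75] at [ 473.3 -240.   295.6] F [ 0.4  0.7 -1.2] gap 35.1
shift [191.  182.4  10. ] turn [0.49  0.211 0.797]
```

View pics/c6.png

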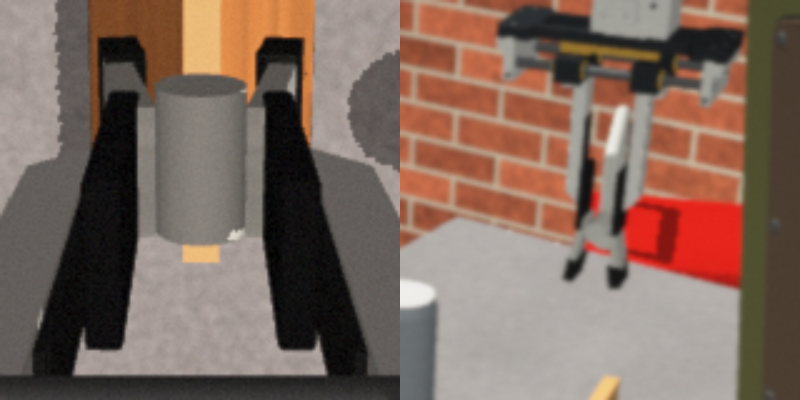

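The clamp is held squeezed with its jaws open. In the tool frame the coil is about 1.7 mm off in x and the throat is about 28 mm beyond the TCP. Next I move to above the bar.

```bash
python3 -c "
from h import *
rel(cr(1.3,3.2,275),R_cput)"; python3 -m crank '[[0,20,18,0,0.05,0.02,0.08],[0,40,36,0,0.1,0.04,0.16],[0,60,55,0,0.15,0.06,0.24],[0,80,74,0,0.2,0.09,0.32],[0,100,92,1,0.25,0.11,0.4],[0,120,110,3,0.3,0.13,0.48],[0,140,130,6,0.35,0.15,0.57],[0,160,150,10,0.4,0.17,0.65],[0,175,170,14,0.45,0.19,0.73],[0,187,182,18,0.49,0.211,0.797]]' 60; python3 -m crank '[[0,0,0,0,0,0,0],[0,0,0,0,0,0,0],[0,0,0,0,0,0,0]]' 60; python3 -c "
from h import *
rel(cr(1.3,3.2,260),R_cput)"
```

```text
t 12.55 q [-0.54  0.21  1.43  0.    1.51 -0.75] at [ 473.3 -240.   295.6] F [ 0.4  0.7 -1.2] gap 35.1
shift [195.2 176.2  23.1] turn [0.49  0.211 0.797]
clock: 13.55
eef_pos: [613.2, -17.8, 277.0]
eef_rot: [-2.615, 0.002, 0.964]
wrist_force: [-0.1, -0.4, -0.8]
finger_gap: 34.9
finger_force: 60.0
clock: 13.85
eef_pos: [612.2, -19.9, 279.7]
eef_rot: [-2.622, -0.001, 0.967]
wrist_force: [0.1, 0.5, -1.2]
finger_gap: 35.0
finger_force: 60.0
t 13.85 q [-0.18  0.72  0.82  0.23  2.07  0.49] at [612.2 -19.9 279.7] F [ 0.1  0.5 -1.2] gap 35.0
shift [ 2.1 -5.7 26.2] turn [ 0.004 -0.     0.002]
```

```bash
python3 -m crank '[[0,2,-5.5,10,0.004,0,0],[0,2,-5.5,20,0.004,0,0],[0,2,-5.5,28,0.004,0,0],[0,2,-5.5,36,0.004,0,0],[0,2,-5.5,36,0.004,0,0],[0,2,-5.5,36,0.004,0,0]]' 60; python3 - <<'E'
from h import *
from cell import optics,manip
rel(cr(1.3,3.2,240),R_cput)
s=manip.read_state(); R0=Ro.from_euler("xyz",s["eef_rot"]).as_matrix()
M=np.stack([CX,CY,CZ],1)
for n in("wrist","side"):
    c=optics.calibration(n);p,d=optics.camera(n)
    np.savez(f"pics/{n}7.npz",p=p,d=d,K=c["camera_matrix"],R=c["R"],t=c["t"])
    X=cloud(*load(n+"7")); P=((X-CO)@M).reshape(-1,3); T=((X-s["eef_pos"])@R0).reshape(-1,3)
    def show(nm,m):
        if m.sum()>8: print(n,nm,m.sum(),"cradle",np.round(np.percentile(P[m],[3,50,97],axis=0),1).T.tolist(),"tool",np.round(np.percentile(T[m],[3,50,97],axis=0),1).T.tolist())
    show("bar face",(P[:,0]>5)&(P[:,0]<13)&(abs(P[:,1])<25)&(P[:,2]>70)&(P[:,2]<166))
    show("bar/plate top",(P[:,0]>-1)&(P[:,0]<9)&(abs(P[:,1])<25)&(P[:,2]>164)&(P[:,2]<176))
    show("plate",(P[:,0]>-3)&(P[:,0]<3.5)&(abs(P[:,1])<40)&(P[:,2]>60)&(P[:,2]<152))
    show("jaws",(abs(T[:,0])<25)&(abs(T[:,1])<30)&(T[:,2]>45)&(T[:,2]<70))
    show("coil",(abs(T[:,0])<25)&(abs(T[:,1])<8)&(T[:,2]>5)&(T[:,2]<25))
k=load("wrist7")[0][160:400,200:440];q=load("side7")[0][160:320,270:430]
cv2.imwrite("pics/c7.png",np.hstack([cv2.resize(k,(400,400)),cv2.resize(q,(400,400))])[:,:,::-1])
E
```

```text
clock: 14.45
eef_pos: [595.1, -4.8, 251.2]
eef_rot: [-2.617, -0.001, 0.966]
wrist_force: [-0.8, 0.1, -0.7]
finger_gap: 35.4
finger_force: 60.0
t 14.45 q [-0.17  0.68  0.95  0.23  1.99  0.48] at [595.1  -4.8 251.2] F [-0.8  0.1 -0.7] gap 35.4
shift [-0.6 -0.2 10.2] turn [-0.001 -0.     0.001]
wrist bar face 111 cradle [[5.1, 6.9, 8.8], [-13.7, -13.5, -12.8], [76.6, 127.3, 163.1]] tool [[15.4, 16.0, 16.3], [-7.6, -5.7, -3.9], [87.1, 122.9, 173.7]]
wrist bar/plate top 262 cradle [[1.0, 4.8, 8.0], [-13.6, -7.3, -0.5], [166.2, 167.7, 168.7]] tool [[3.1, 9.9, 16.2], [-6.8, -3.6, 0.1], [81.5, 82.5, 84.1]]
wrist plate 133 cradle [[-2.9, 0.3, 3.3], [-34.5, -17.6, -12.5], [69.2, 123.8, 151.9]] tool [[15.1, 20.1, 37.1], [-2.1, 1.0, 4.1], [98.3, 126.4, 181.0]]
wrist jaws 577 cradle [[-22.5, 13.1, 24.4], [-13.6, -12.2, 1.0], [186.3, 199.5, 204.2]] tool [[1.6, 14.8, 16.2], [-23.3, -12.0, 23.6], [46.1, 50.7, 63.9]]
wrist coil 2138 cradle [[-6.4, 1.0, 8.3], [-13.3, -0.0, 15.7], [229.2, 236.7, 238.6]] tool [[-13.1, 2.6, 15.9], [-7.3, 0.1, 7.4], [11.6, 13.5, 21.0]]
side bar face 785 cradle [[5.4, 9.0, 12.4], [-13.7, 0.5, 15.4], [72.9, 117.6, 163.1]] tool [[-12.8, 2.1, 16.3], [-11.2, -7.8, -4.3], [87.1, 132.6, 177.4]]
side bar/plate top 26 cradle [[-0.1, 7.3, 8.9], [-13.2, 1.2, 15.0], [164.2, 166.2, 167.9]] tool [[-12.4, 1.4, 15.8], [-7.8, -6.2, 1.2], [82.3, 84.0, 86.0]]
side plate 807 cradle [[-2.4, 0.5, 3.3], [-34.1, -16.3, 34.6], [63.2, 107.1, 149.1]] tool [[-32.0, 18.8, 36.7], [-2.1, 0.7, 3.6], [101.1, 143.1, 187.0]]
side jaws 242 cradle [[-17.3, 22.7, 28.2], [-13.7, -4.6, 15.0], [185.0, 194.6, 204.5]] tool [[-12.4, 7.2, 16.3], [-27.1, -21.6, 18.4], [45.7, 55.6, 65.2]]
side coil 18 cradle [[-6.6, 3.9, 8.6], [-14.1, -12.6, -10.1], [225.7, 231.5, 237.9]] tool [[12.7, 15.2, 16.7], [-7.6, -2.9, 7.7], [12.3, 18.7, 24.5]]
```

View pics/c7.png

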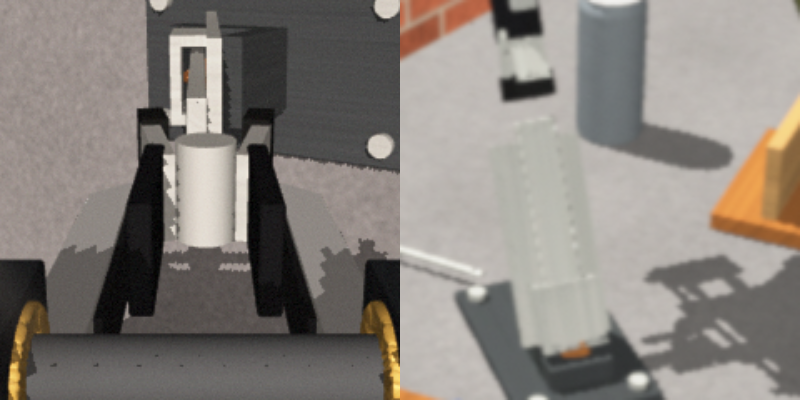

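Bar plus plate are centred between the open jaws to within about 0.5 mm, and the bar's end is about 53 mm from the throat. I push down.

```bash
python3 -m crank '[[0,0,0,8,0,0,0],[0,0,0,14,0,0,0],[0,0,0,20,0,0,0],[0,0,0,26,0,0,0],[0,0,0,32,0,0,0],[0,0,0,38,0,0,0],[0,0,0,42,0,0,0],[0,0,0,46,0,0,0],[0,0,0,46,0,0,0]]' 60; python3 -m crank '[[0,0,0,2,0,0,0],[0,0,0,3,0,0,0],[0,0,0,3,0,0,0]]' 60;
```

```text
clock: 15.45
eef_pos: [575.9, 8.6, 210.7]
eef_rot: [-2.616, -0.0, 0.966]
wrist_force: [-0.1, 0.7, -0.7]
finger_gap: 35.1
finger_force: 60.0
clock: 15.75
eef_pos: [574.9, 9.4, 208.4]
eef_rot: [-2.617, -0.0, 0.966]
wrist_force: [-0.4, 0.3, -2.0]
finger_gap: 35.4
finger_force: 60.0
```

```bash
python3 -m crank '[[0,0,0,2,0,0,0],[0,0,0,2,0,0,0]]' 60; python3 -c "
from h import *
rel(cr(1.3,3.2,196.5),R_cput)"
```

```text
clock: 15.95
eef_pos: [574.0, 9.9, 206.6]
eef_rot: [-2.616, -0.0, 0.966]
wrist_force: [0.6, -0.4, -1.2]
finger_gap: 35.3
finger_force: 60.0
t 15.95 q [-0.15  0.64  1.11  0.23  1.86  0.47] at [574.    9.9 206.6] F [ 0.6 -0.4 -1.2] gap 35.3
shift [-0.7 -0.3  2.1] turn [-0.002 -0.     0.001]
```

```bash
python3 -m crank '[[0,0,0,1,0,0,0],[0,0,0,2,0,0,0],[0,0,0,2,0,0,0]]' 60; python3 -m crank '[[0,0,0,1,0,0,0],[0,0,0,1,0,0,0],[0,0,0,1,0,0,0]]' 60;
```

```text
clock: 16.25
eef_pos: [573.5, 10.4, 205.5]
eef_rot: [-2.618, -0.001, 0.965]
wrist_force: [1.6, -0.7, 4.3]
finger_gap: 35.2
finger_force: 60.0
clock: 16.55
eef_pos: [573.3, 10.6, 205.1]
eef_rot: [-2.619, -0.002, 0.965]
wrist_force: [4.0, -2.2, 8.5]
finger_gap: 35.1
finger_force: 60.0
```

The throat is felt on the bar's end, about 10 N along the bar. I let the jaws close.

```bash
python3 -m crank '[[45,0,0,0.5,0,0,0],[55,0,0,0.5,0,0,0],[70,0,0,0,0,0,0],[100,0,0,0,0,0,0],[100,0,0,0,0,0,0],[100,0,0,0,0,0,0]]'; python3 -m crank '[[100,0,0,-5,0,0,0],[100,0,0,-20,0,0,0],[100,0,0,-50,0,0,0],[100,0,0,-90,0,0,0],[100,0,0,-110,0,0,0],[100,0,0,-110,0,0,0]]'; python3 - <<'E'
from h import *
from cell import optics,manip
s=manip.read_state(); R0=Ro.from_euler("xyz",s["eef_rot"]).as_matrix()
M=np.stack([CX,CY,CZ],1)
for n in("wrist","side"):
    c=optics.calibration(n);p,d=optics.camera(n)
    np.savez(f"pics/{n}8.npz",p=p,d=d,K=c["camera_matrix"],R=c["R"],t=c["t"])
    P=((cloud(*load(n+"8"))-CO)@M).reshape(-1,3)
    for a in range(100,240,8):
        m=(abs(P[:,0])<40)&(abs(P[:,1])<25)&(P[:,2]>=a)&(P[:,2]<a+8)
        if m.sum()>8: print(n,a,m.sum(),np.round(np.percentile(P[m],[3,50,97],axis=0)[:,:2],1).T.tolist())
k=load("wrist8")[0][100:400,170:470];q=load("side8")[0][170:350,230:410]
cv2.imwrite("pics/c8.png",np.hstack([cv2.resize(k,(400,400)),cv2.resize(q,(400,400))])[:,:,::-1])
E
```

```text
clock: 17.15
eef_pos: [572.8, 10.8, 204.1]
eef_rot: [-2.616, -0.0, 0.966]
wrist_force: [-0.3, -0.8, 0.0]
finger_gap: 78.7
finger_force: 0.0
clock: 17.75
eef_pos: [619.1, -21.4, 301.3]
eef_rot: [-2.62, -0.002, 0.965]
wrist_force: [0.3, 0.2, -0.1]
finger_gap: 94.0
finger_force: 0.0
wrist 108 9 [[1.2, 4.6, 8.0], [-13.6, -13.5, -12.9]]
wrist 116 16 [[1.4, 5.4, 8.9], [-13.9, -13.6, -12.7]]
wrist 124 12 [[1.3, 4.4, 7.6], [-13.9, -13.8, -13.4]]
wrist 132 36 [[-13.8, 4.8, 16.1], [-13.9, -13.6, -13.3]]
wrist 140 62 [[-12.8, 6.7, 17.3], [-13.9, -13.5, -10.3]]
wrist 148 262 [[-12.4, -1.3, 15.6], [-24.2, -13.1, 6.9]]
wrist 156 74 [[-12.7, -8.3, 16.8], [-13.9, -11.2, 13.0]]
wrist 164 53 [[-13.5, 3.3, 15.5], [-14.0, -13.2, -11.2]]
wrist 172 111 [[-13.5, 5.5, 16.4], [-13.4, -12.1, 13.8]]
wrist 180 1419 [[-12.1, 1.1, 15.0], [-12.6, 0.9, 15.2]]
wrist 188 237 [[-15.6, 1.1, 19.4], [-12.4, -0.2, 14.3]]
wrist 196 246 [[-17.5, -13.9, 20.5], [-12.3, -1.3, 14.1]]
wrist 204 252 [[-19.0, 1.5, 22.2], [-12.2, -0.6, 14.4]]
wrist 212 300 [[-20.2, 1.4, 23.1], [-12.2, -0.9, 14.1]]
wrist 220 971 [[-24.9, -18.5, 27.6
[... 196 characters left out ...]
2 [[-1.9, 6.5, 17.1], [-22.9, -3.6, 22.5]]
side 132 108 [[-1.1, 15.8, 21.2], [-23.5, -5.2, 23.2]]
side 140 106 [[-0.3, 16.5, 20.1], [-23.3, -4.5, 22.6]]
side 148 102 [[-2.0, 15.4, 22.1], [-22.6, -4.1, 23.5]]
side 156 74 [[-8.9, 16.4, 21.7], [-13.8, -2.7, 13.0]]
side 164 78 [[-10.7, 16.4, 20.0], [-13.6, -3.0, 13.8]]
side 172 80 [[-3.3, 17.9, 23.6], [-13.5, -2.0, 14.8]]
side 180 85 [[-14.1, 19.5, 24.8], [-13.7, -4.0, 14.5]]
side 188 86 [[-14.9, 21.8, 27.6], [-12.3, -3.5, 13.9]]
side 196 89 [[-18.1, 23.1, 27.3], [-11.8, -3.2, 14.1]]
side 204 91 [[-19.2, 24.2, 29.8], [-12.3, -3.0, 14.1]]
side 212 94 [[-20.7, 26.3, 30.4], [-12.5, -2.8, 15.0]]
side 220 80 [[-20.9, 26.2, 31.0], [-11.7, -2.5, 14.3]]
```

View pics/c8.png

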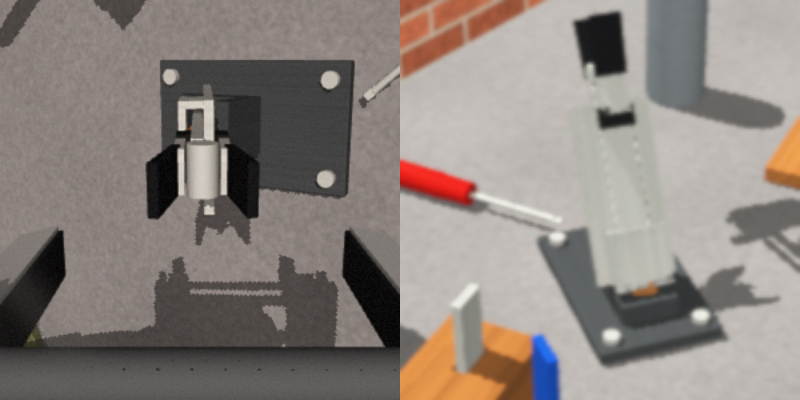

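The clamp grips bar and plate at the top: coil at (203,170), handles spread to about 54 mm, throat at the bar's end and centred in y. The short bar is still in the rack and the gripper is clear.

```bash
python3 -c "
from cell import manip
print(manip.sign_off())"
```

```text
the job is handed in; nothing more can be done
None
```

The longer bar stands in the jig's pocket leaning on the back plate, and the spring clamp holds bar and plate together at the top with its throat on the bar's end; I handed the job in at about 18 s, with the gripper clear and no other object handled.

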